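Reverse the row of check weights for the unloading run

TASK

The loading run of the scale test is done; for the unloading run the check weights must stand in the opposite order. Move all four from the blue rack to the bare aluminium rack with their row reversed: the weight at the left end of the blue rack, as seen from the robot, goes to the right end of the aluminium rack, the next one beside it, and so on, each standing upright in the middle of its own black pad. Set each one down gently, without dropping or knocking over any, and leave them standing free.

Things in the scene. Friction and masses are not known exactly. Their poses are not given: they have to be found in the camera images.
- big_centre (a point): Large brass check weight with a knob on top: body 34 mm in diameter up to 46 mm, knob 17 mm in diameter above it, 58 mm high in all, 0.5 kg. Stands upright and loose. The point lies on its axis half-way up, 29 mm above its foot; z along its axis, upward.
- mid_centre (a point): Middle brass check weight with a knob on top: body 27 mm in diameter up to 36 mm, knob 14 mm above it, 46 mm high in all, 0.2 kg. Stands upright and loose. The point lies on its axis half-way up, 23 mm above its foot; z along its axis, upward.
- small_centre (a point): Small brass check weight with a knob on top: 21 mm in diameter, 36 mm high in all, 0.1 kg. Stands upright and loose. The point lies on its axis half-way up, 18 mm above its foot; z along its axis, upward.
- steel_centre (a point): Silver steel check weight with a knob on top: body 30 mm in diameter up to 36 mm, knob 18 mm in diameter above a 12 mm neck, 51 mm high in all, 0.25 kg. Stands upright and loose. The point lies on its axis half-way up, 25.5 mm above its foot; z along its axis, upward.
- blue_rack: Blue rack, fixed, 70 x 236 mm: plate, top 12 mm up, with four seats at y = +87, +29, -29, -87 mm (x = 0), each with a coloured tile and a weight on it at the start. Steel fins 3 mm thick between them and at the ends reach 21 mm (ends 25 mm) above the origin. Origin: centre of the underside, on the work surface; x across, away from the robot, y along the row to the left, z up; turned by up to 16 degrees.
- alu_rack: Bare, pale silver aluminium rack, fixed, 70 x 236 mm, empty at the start: plate, top 15 mm up, with four flush black pads 46 mm in diameter at y = +87, +29, -29, -87 mm (x = 0). Steel fins 3 mm thick between them and at the ends reach 21 mm (ends 25 mm) above the origin. Origin: centre of the underside, on the work surface; x across, away from the robot, y along the row to the left, z up; turned by up to 16 degrees.
- tile_big: Red square tile, 46 x 46 x 3 mm, fixed on a seat of the blue rack; the large brass weight stands on it at the start, so it keeps showing which seat that weight had. Origin: centre of its underside, 12 mm above the work surface (its top at 15 mm).
- tile_mid: Yellow square tile, 46 x 46 x 3 mm, fixed on a seat of the blue rack; the middle brass weight stands on it at the start, so it keeps showing which seat that weight had. Origin: centre of its underside, 12 mm above the work surface (its top at 15 mm).
- tile_small: Green square tile, 46 x 46 x 3 mm, fixed on a seat of the blue rack; the small brass weight stands on it at the start, so it keeps showing which seat that weight had. Origin: centre of its underside, 12 mm above the work surface (its top at 15 mm).
- tile_steel: White square tile, 46 x 46 x 3 mm, fixed on a seat of the blue rack; the silver steel weight stands on it at the start, so it keeps showing which seat that weight had. Origin: centre of its underside, 12 mm above the work surface (its top at 15 mm).
Things that resemble listed ones, but are neither listed nor needed, are in the scene too. Leave any orange or red look-alike of the part that bears mid_centre alone.

How it is judged:
At the end, for the whole second after the job is handed in: Every weight stands released, at rest and upright (within 7 degrees) on the aluminium rack, within 12 mm along and across of the middle of the pad that mirrors its first seat: the weight whose tile lies at y on the blue rack stands at -y on the aluminium rack; its foot on the plate (5 mm) (((y of tile_big in the frame of blue_rack between 0.067 and 0.107 m and y of big_centre in the frame of alu_rack between -0.099 and -0.075 m) or (y of tile_big in the frame of blue_rack between 0.009 and 0.049 m and y of big_centre in the frame of alu_rack between -0.041 and -0.017 m) or (y of tile_big in the frame of blue_rack between -0.049 and -0.009 m and y of big_centre in the frame of alu_rack between 0.017 and 0.041 m) or (y of tile_big in the frame of blue_rack between -0.107 and -0.067 m and y of big_centre in the frame of alu_rack between 0.075 and 0.099 m)) and x of big_centre in the frame of alu_rack between -0.012 and 0.012 m and z of big_centre in the frame of alu_rack between 0.039 and 0.049 m and angle between each of big_centre, mid_centre, small_centre, steel_centre's own z axis and vertical below 0.12 rad and linear speed of each of weight_big, weight_mid, weight_small, weight_steel below 0.02 m/s and angular speed of each of weight_big, weight_mid, weight_small, weight_steel below 0.2 rad/s and ((y of tile_mid in the frame of blue_rack between 0.067 and 0.107 m and y of mid_centre in the frame of alu_rack between -0.099 and -0.075 m) or (y of tile_mid in the frame of blue_rack between 0.009 and 0.049 m and y of mid_centre in the frame of alu_rack between -0.041 and -0.017 m) or (y of tile_mid in the frame of blue_rack between -0.049 and -0.009 m and y of mid_centre in the frame of alu_rack between 0.017 and 0.041 m) or (y of tile_mid in the frame of blue_rack between -0.107 and -0.067 m and y of mid_centre in the frame of alu_rack between 0.075 and 0.099 m)) and x of mid_centre in the frame of alu_rack between -0.012 and 0.012 m and z of mid_centre in the frame of alu_rack between 0.033 and 0.043 m and ((y of tile_small in the frame of blue_rack between 0.067 and 0.107 m and y of small_centre in the frame of alu_rack between -0.099 and -0.075 m) or (y of tile_small in the frame of blue_rack between 0.009 and 0.049 m and y of small_centre in the frame of alu_rack between -0.041 and -0.017 m) or (y of tile_small in the frame of blue_rack between -0.049 and -0.009 m and y of small_centre in the frame of alu_rack between 0.017 and 0.041 m) or (y of tile_small in the frame of blue_rack between -0.107 and -0.067 m and y of small_centre in the frame of alu_rack between 0.075 and 0.099 m)) and x of small_centre in the frame of alu_rack between -0.012 and 0.012 m and z of small_centre in the frame of alu_rack between 0.028 and 0.038 m and ((y of tile_steel in the frame of blue_rack between 0.067 and 0.107 m and y of steel_centre in the frame of alu_rack between -0.099 and -0.075 m) or (y of tile_steel in the frame of blue_rack between 0.009 and 0.049 m and y of steel_centre in the frame of alu_rack between -0.041 and -0.017 m) or (y of tile_steel in the frame of blue_rack between -0.049 and -0.009 m and y of steel_centre in the frame of alu_rack between 0.017 and 0.041 m) or (y of tile_steel in the frame of blue_rack between -0.107 and -0.067 m and y of steel_centre in the frame of alu_rack between 0.075 and 0.099 m)) and x of steel_centre in the frame of alu_rack between -0.012 and 0.012 m and z of steel_centre in the frame of alu_rack between 0.0355 and 0.0455 m); the robot touches nothing.
It fails at once if a weight is knocked over (leans more than 40 degrees) (angle between any of big_centre, mid_centre, small_centre, steel_centre's own z axis and vertical above 0.7 rad).
It fails at once if a weight is dropped (falls freely more than about 2 cm) ((linear speed of weight_big above 0.65 m/s and contact force between the fingers and weight_big below 0.01 N) or (linear speed of weight_mid above 0.65 m/s and contact force between the fingers and weight_mid below 0.01 N) or (linear speed of weight_small above 0.65 m/s and contact force between the fingers and weight_small below 0.01 N) or (linear speed of weight_steel above 0.65 m/s and contact force between the fingers and weight_steel below 0.01 N)).
It also fails if it takes over 96 s, if anything falls off the work surface, if the arm or the gripper's body presses on something with over 40 N, if the wrist force passes 120 N, or if a joint passes its speed limit or range.

ROBOT

A 6-joint arm with a two-finger parallel gripper is mounted at the origin on a cart in front of the work surface, level with it; the furniture and walls round the work are solid. World frame = base frame: x ahead of the robot, y to its left, z up, the work surface at z = 0. Lengths are in m, angles in rad, forces in N, time in s.
With the tool pointing down it reaches from about 0.325 to 0.925 m from the base axis. Payload 3.1 kg.
Tool frame: the origin (TCP) lies midway between the tips of the shut fingers; the grasp point (between the pads) lies 19 mm behind it (env.tcp_to_grasp is the distance from the TCP to the grasp point, in m); z points along the fingers, y is the line along which they close (so a half turn about z gives the same grasp; the last joint's range is limited). The gripper opens to 85 mm and grips with 20 to 120 N. Pads are 22 mm wide; open, the fingers measure 114 mm over their backs; the gripper's body (76 mm by 85 mm) begins 54 mm behind the grasp point. The pads swing forward as they close: fully open they stand 13 mm farther back than shut.
Start: joints at [-1.26, 0.217, 1.613, -0, 1.311, -0.112], TCP at [0.256, -0.57, 0.206] pointing down, gripper open.
Joint ranges: [-2.75, 2.75], [-0.78, 2.1], [0.31, 2.55], [-1.13, 4.27], [0.13, 2.63], [-2.58, 2.58]. Speed limits (rad/s): [2.79, 2.79, 3.14, 3.14, 3.14, 3.14].

INTERFACE

Orientations are given as a 3x3 rotation matrix whose columns are the frame's x, y, z axes.
In Python, from cell import status, eyes, env, nets gives the robot as it stands. The module is installed in compiled form; this text tells all that it offers.
- The arm moves only by the shell command python3 -m handwheel 'ROWS' [FORCE]. ROWS is JSON, a list of rows, each a list of 5 numbers: the shift along the world's x, y, z scaled (see below), then the turn about the world's z scaled (see below), then the gripper's target within -1 to 1 (fully open at 1, half-way at 0, shut at -1). A call has 1 to 10 rows; each row is the pose to reach, as a shift and turn from the pose commanded when the call began, turning the shorter way round; what a row does not reach only later rows make up. The controller multiplies each number of a shift by 0.2 m and each number of a turn by 2 pi rad. A row lasts 1/12 s, in which the tool goes at most 41.7 mm and 7.16 degrees, less where a joint would pass 70% of its speed; a pose out of reach is approached as far as the arm can. A call with a number of a shift or a turn outside -1 to 1 is refused whole. A call with a gripper value outside its range is refused whole. The fingers move at their own pace and stop on an object; FORCE is the grip in N (left out, the last holds). Time passes only in rows, so rows that repeat a pose let the fingers close. It gives the time, the measured TCP pose, the force, the opening and the grip force at its end, in the units of the state.
- status.read_state(): the state, without advancing time (a new reading comes with each control period).
- eyes.capture(name): name is "scene" or "top"; returns a dict with "image" (480x640x3 uint8, red, green, blue), "fx", "fy", "cx", "cy" (pixels), "dist_coeffs" ([k1, k2, p1, p2, k3] as OpenCV has them; the pictures are not rectified), "view" (4x4, takes a point from world to camera coordinates). Camera axes: x right, y down, z forward; pixel columns grow to the right and rows downward; lengths in m; the calibration is good to about 2 mm. A picture is of the moment at which its call begins. There is no depth.
- env.close_job(): hands the job in; it is judged then, once.
Trained networks look in a picture, given as the dict that the camera call returned (one of the last four; its "shot" number tells which), for a name from the list of things; names that differ only in an ending like _2 or _b are one class to them, and where a whole thing is asked for, a point or a joint stands for the part that bears it (a point fixed in the world has none). Each returns a list of dicts, best first, with "conf" (0 to 1); they miss things now and then, are a little off and sometimes report something else, mostly with a low value. They report only what shows in the picture. A call takes as long as a camera call. They do not tell look-alikes from the thing itself.
- nets.masks_of(picture, name): "pixels" (480x640 bool, what is visible of it) and "bbox" ([left, top, right, bottom] in pixels, round what is visible of it).
- nets.mark_of(picture, name): "at" ([column, row] in pixels: a listed point, or the origin of a listed thing).
The state is a dict: "t": time; "qpos": joint angles; "joint_vel": joint speeds; "effort": joint torques, N m; "tcp_pos": TCP position; "ee_rot": TCP orientation; "ft_force": force on the tool from outside, world axes, zero at the start; "wrist_torque": the same for the moment, N m; "width": finger opening in m; "finger_force": force on a finger pad.
Only numpy, scipy, OpenCV 4.12 (cv2) and the standard library are available. Lean on these libraries where they do the work, as an engineer would, in place of code of your own. Each camera call takes 0.05 s, during which the arm holds its last target. There are 200 camera calls.

## Working session

There is one attempt and no reset: what is moved stays moved. The work goes in short steps, Python scripts to look and compute and a shell command to move; the robot and the scene stay as the last step left them, time stands still between calls to the robot, and variables do not carry over. Pictures are saved under pics/ and viewed, at most 14 in all, crops included, and the job is handed in when it is done.

```bash
mkdir -p pics; cat > h.py <<'E'
import numpy as np, cv2
from cell import status, eyes, env, nets
def K(p): return np.array([[p['fx'],0,p['cx']],[0,p['fy'],p['cy']],[0,0,1.]]), np.array(p['dist_coeffs'],float)
def ray(p,uv,z):
    k,d=K(p); q=cv2.undistortPoints(np.array(uv,float).reshape(-1,1,2),k,d).reshape(-1,2)
    V=np.array(p['view']); R=V[:3,:3]; c=-R.T@V[:3,3]
    r=np.c_[q,np.ones(len(q))]@R; return c+r*((np.atleast_1d(z)-c[2])/r[:,2])[:,None]
def proj(p,P):
    k,d=K(p); V=np.array(p['view']); return cv2.projectPoints(np.array(P,float).reshape(-1,3),V[:3,:3],V[:3,3],k,d)[0].reshape(-1,2)
def save(p,n): cv2.imwrite('pics/'+n,cv2.cvtColor(p['image'],cv2.COLOR_RGB2BGR))
Z=dict(big_centre=.044,mid_centre=.038,small_centre=.033,steel_centre=.0405,tile_big=.012,tile_mid=.012,tile_small=.012,tile_steel=.012,blue_rack=0,alu_rack=0)
E
python3 - <<'E'
from h import *
np.set_printoptions(precision=4,suppress=True)
for c in('top','scene'):
    p=eyes.capture(c); save(p,c+'0.png'); V=np.array(p['view']); print(c,-V[:3,:3].T@V[:3,3],V[2,:3])
    for n in Z:
        for m in nets.mark_of(p,n)[:3]: print(n,round(m['conf'],2),np.round(m['at'],1),ray(p,m['at'],Z[n])[0])
s=status.read_state(); print(s['tcp_pos'],s['ee_rot'],s['width'],s['t'],env.tcp_to_grasp)
E
```

```text
top [0.3273 0.1916 1.0248] [ 0.1948 -0.0096 -0.9808]
big_centre 0.53 [190.  246.5] [0.4947 0.4334 0.044 ]
mid_centre 0.76 [266.7 176.3] [0.6416 0.2851 0.038 ]
mid_centre 0.75 [216.8 171.1] [0.6526 0.3878 0.038 ]
mid_centre 0.67 [340.1 252.7] [0.4842 0.1364 0.038 ]
small_centre 0.47 [219.7 244.8] [0.5002 0.3765 0.033 ]
steel_centre 0.74 [249.1 237.6] [0.5136 0.3171 0.0405]
steel_centre 0.5 [277.  232.9] [0.5233 0.2618 0.0405]
tile_big 0.67 [193.8 249.9] [0.4931 0.4332 0.012 ]
tile_big 0.25 [191.4 250.7] [0.4914 0.438  0.012 ]
tile_mid 0.82 [275.2 233. ] [0.5288 0.2675 0.012 ]
tile_small 0.56 [220.3 244.4] [0.5047 0.3793 0.012 ]
tile_steel 0.65 [245.1 239. ] [0.5161 0.3288 0.012 ]
blue_rack 0.66 [236.5 243.5] [0.5088 0.348  0.    ]
alu_rack 0.77 [380.2 212.8] [0.575  0.0496 0.    ]
alu_rack 0.71 [222.9 243.9] [0.5079 0.3761 0.    ]
scene [-0.0929  0.7628  0.633 ] [ 0.6229 -0.5446 -0.5617]
big_centre 0.71 [232.9 324. ] [0.4882 0.4361 0.044 ]
big_centre 0.33 [288.1 298.2] [0.4794 0.3422 0.044 ]
mid_centre 0.85 [376.8 254.4] [0.4735 0.1574 0.038 ]
mid_centre 0.7 [303.4 263. ] [0.5385 0.2631 0.038 ]
mid_centre 0.69 [191.5 270.9] [0.6454 0.4099 0.038 ]
small_centre 0.51 [254.9 309.5] [0.5033 0.3875 0.033 ]
steel_centre 0.75 [282.7 280.8] [0.5219 0.3193 0.0405]
tile_big 0.72 [232.1 341.6] [0.4891 0.4408 0.012 ]
tile_mid 0.58 [308.9 281.1] [0.5215 0.2667 0.012 ]
tile_small 0.95 [262.  319.2] [0.4987 0.3796 0.012 ]
tile_steel 0.75 [229.3 324.2] [0.5231 0.4227 0.012 ]
blue_rack 0.75 [274.5 314.3] [0.506 0.351 0.   ]
alu_rack 0.97 [377.6 222.3] [0.5827 0.042  0.    ]
[ 0.2565 -0.57    0.2057] [[ 0.9119  0.4103 -0.    ]
 [ 0.4103 -0.9119  0.    ]
 [ 0.     -0.     -1.    ]] 0.08542004538225358 1.1 0.0187
```

View pics/top0.png

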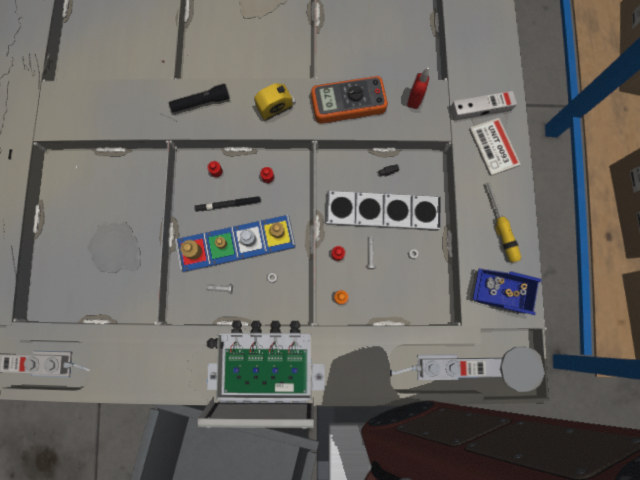

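View pics/scene0.png

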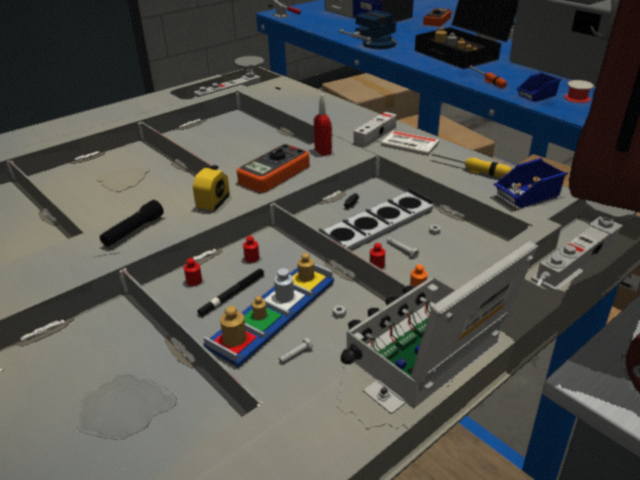

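The top view shows the blue rack, left to right, as red/big (190,246), green/small (220,243), white/steel (247,238) and yellow/mid (277,231). The empty alu rack's pads are at about (342,208), (370,209), (398,211) and (426,212). The mid look-alikes are red at (214,169), (267,175) and (338,253), and orange at (341,297). The real mid weight is the brass one on the yellow tile at (277,231). The other "alu_rack" hit, at (223,244), is the blue rack. An open-lidded box also stands near the base. Next I'll fit the rack poses and check the overlay.

```bash
python3 - <<'E'
from h import *
from scipy.optimize import least_squares
np.set_printoptions(precision=4,suppress=True)
Y=[.087,.029,-.029,-.087]; out={}
for c in('top','scene'):
    p=eyes.capture(c); im=p['image'].astype(int)
    # alu pads
    m=max((q for q in nets.masks_of(p,'alu_rack')),key=lambda q:q['bbox'][0]); x0,y0,x1,y1=map(int,m['bbox'])
    g=np.zeros((480,640),np.uint8); g[y0:y1,x0:x1]=(im.max(2)[y0:y1,x0:x1]<70)
    n,_,st,ce=cv2.connectedComponentsWithStats(g)
    ce=sorted([ce[i] for i in range(1,n) if st[i,4]>80],key=lambda a:a[0]); W=ray(p,ce,.015); print(c,'pads',len(ce),np.round(ce,1).tolist(),'\n',W)
    def fit(W,Yv):
        f=lambda a: (a[:2]+np.outer(Yv,[-np.sin(a[2]),np.cos(a[2])])-W[:,:2]).ravel()
        r=least_squares(f,[.5,.2,0]); return r.x,abs(r.fun).max()
    if len(ce)==4: print(fit(W,Y))
    # blue rack: saturated blue outline near it
    m=nets.masks_of(p,'blue_rack')[0]; mk=m['pixels']; print('blue bbox',m['bbox'],mk.sum())
    for nme in('big','small','steel','mid'):
        for q in nets.masks_of(p,nme+'_centre')[:4]:
            if c=='top' and not (175<q['bbox'][0]<300 and 210<q['bbox'][1]<260): continue
            ys,xs=np.nonzero(q['pixels']); zc=Z[nme+'_centre']
            print(nme,round(q['conf'],2),np.round(q['bbox'],0),ray(p,[xs.mean(),ys.mean()],zc)[0])
    cr=p['image'][200:285,165:305] if c=='top' else p['image'][235:365,195:345]
    cr=cv2.resize(cr,None,fx=5 if c=='top' else 4.4,fy=5 if c=='top' else 4.4,interpolation=cv2.INTER_CUBIC)
    cv2.imwrite(f'pics/c_{c}.png',cr[:,:,::-1])
E
```

```text
top pads 4 [[341.2, 206.9], [369.3, 208.5], [397.2, 209.8], [425.0, 211.4]] 
 [[ 0.5835  0.1321  0.015 ]
 [ 0.5805  0.0742  0.015 ]
 [ 0.5779  0.0162  0.015 ]
 [ 0.5748 -0.0417  0.015 ]]
(array([ 0.5791,  0.0452, -0.0496]), np.float64(0.00016083250904619373))
blue bbox [178.3, 214.9, 294.5, 271.2] 2248
big 0.89 [184. 241. 198. 260.] [0.4883 0.432  0.044 ]
big 0.23 [185. 237. 204. 263.] [0.4747 0.4219 0.044 ]
steel 0.69 [242. 230. 254. 249.] [0.5128 0.3187 0.0405]
scene pads 9 [[328.4, 243.3], [332.4, 189.2], [340.5, 234.2], [350.9, 201.3], [363.4, 223.8], [385.7, 213.3], [391.4, 228.4], [407.2, 203.3], [421.3, 191.9]] 
 [[ 0.5779  0.1731  0.015 ]
 [ 0.7178  0.0368  0.015 ]
 [ 0.5846  0.1374  0.015 ]
 [ 0.6566  0.0427  0.015 ]
 [ 0.5811  0.0822  0.015 ]
 [ 0.5783  0.0249  0.015 ]
 [ 0.5347  0.0554  0.015 ]
 [ 0.5755 -0.033   0.015 ]
 [ 0.586  -0.0871  0.015 ]]
blue bbox [205.6, 265.3, 331.5, 366.0] 2273
big 0.89 [223. 306. 244. 346.] [0.4837 0.4399 0.044 ]
big 0.39 [295. 251. 315. 282.] [0.5217 0.2731 0.044 ]
small 0.66 [250. 297. 268. 319.] [0.5008 0.3827 0.033 ]
steel 0.8 [273. 267. 295. 302.] [0.5123 0.3255 0.0405]
steel 0.32 [322. 183. 435. 249.] [0.5466 0.0765 0.0405]
mid 0.88 [184. 260. 203. 288.] [0.6398 0.4117 0.038 ]
mid 0.86 [242. 237. 261. 262.] [0.6297 0.3041 0.038 ]
mid 0.67 [295. 252. 314. 282.] [0.5277 0.2679 0.038 ]
mid 0.67 [369. 243. 384. 269.] [0.4712 0.1595 0.038 ]
```

View pics/c_top.png

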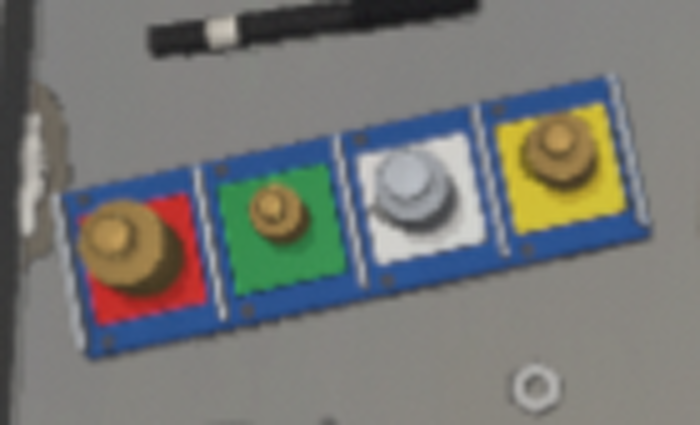

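View pics/c_scene.png

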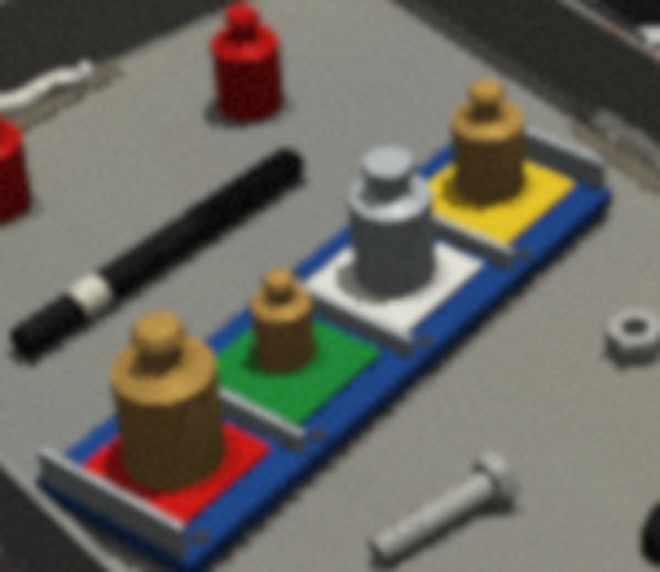

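The crops confirm the brass weights on red (big), green (small) and yellow (mid), with steel on white. The red look-alikes stand apart. I'll turn the tile corners and knob tops into positions.

```bash
python3 - <<'E'
from h import *
from scipy.optimize import least_squares
np.set_printoptions(precision=4,suppress=True)
t=eyes.capture('top'); s=eyes.capture('scene')
A=lambda l:np.array(l,float)/5+[165,200]-.4
B=lambda l:np.array(l,float)/4.4+[195,235]-.4
T=dict(big=[(78,215),(190,193),(208,303),(98,327)],small=[(218,183),(330,163),(348,270),(240,294)],steel=[(357,152),(466,132),(487,245),(376,266)],mid=[(494,124),(604,102),(626,212),(515,236)])
c=[]
for k,v in T.items(): c.append(ray(t,A(v),.015).mean(0)); print(k,c[-1])
c=np.array(c); Y=[.087,.029,-.029,-.087]
f=lambda a:(a[:2]+np.outer(Y,[-np.sin(a[2]),np.cos(a[2])])-c[:,:2]).ravel()
r=least_squares(f,[.5,.35,-.2]); print('blue',r.x,abs(r.fun).max())
kt=dict(big=(110,235,.073),small=(273,208,.051),steel=(405,172,.066),mid=(560,137,.061))
ks=dict(big=(158,326,.073),small=(279,277,.051),steel=(388,158,.066),mid=(486,90,.061))
for k in kt:print(k,'top',ray(t,A(kt[k][:2]),kt[k][2])[0],'scene',ray(s,B(ks[k][:2]),ks[k][2])[0])
# far end corner of yellow tile etc in scene: yellow right corner, white right, green right
for q in [(574,184),(484,262),(380,352),(272,444)]: print('scene near-right corner',ray(s,B(q),.015)[0])
for q in T.values(): print('top same',ray(t,A(q[2]),.015)[0])
# lid: triangulate near upper corner
for z in(0,.05,.1,.15): print(z,'lid scene',ray(s,(427,325),z)[0],'top',ray(t,[(198,407),(200,425)],z).ravel())
E
```

```text
big [0.4894 0.4334 0.015 ]
small [0.5028 0.3764 0.015 ]
steel [0.5149 0.3207 0.015 ]
mid [0.5277 0.2645 0.015 ]
blue [0.5087 0.3488 0.2219] 0.000654138283123662
big top [0.4895 0.4329 0.073 ] scene [0.4883 0.4367 0.073 ]
small top [0.5043 0.3744 0.051 ] scene [0.5043 0.3793 0.051 ]
steel top [0.5159 0.3208 0.066 ] scene [0.5155 0.3224 0.066 ]
mid top [0.531  0.2613 0.061 ] scene [0.5288 0.2666 0.061 ]
scene near-right corner [0.5098 0.2413 0.015 ]
scene near-right corner [0.4976 0.2958 0.015 ]
scene near-right corner [0.4845 0.3539 0.015 ]
scene near-right corner [0.4727 0.4088 0.015 ]
top same [0.4716 0.4062 0.015 ]
top same [0.4854 0.3497 0.015 ]
top same [0.4958 0.2935 0.015 ]
top same [0.5096 0.2373 0.015 ]
0 lid scene [0.3288 0.1944 0.    ] top [0.1824 0.415  0.     0.1482 0.41   0.    ]
0.05 lid scene [0.2955 0.2393 0.05  ] top [0.1895 0.4041 0.05   0.1569 0.3994 0.05  ]
0.1 lid scene [0.2622 0.2842 0.1   ] top [0.1966 0.3932 0.1    0.1656 0.3887 0.1   ]
0.15 lid scene [0.2289 0.3291 0.15  ] top [0.2036 0.3823 0.15   0.1744 0.3781 0.15  ]
```

```bash

python3 -m handwheel '[[0.27,0.83,0,0.0436,1],[0.27,0.83,0,0.0436,1],[0.27,0.83,0,0.0436,1],[0.27,0.83,0,0.0436,1],[0.27,0.83,0,0.0436,1]]' 30
python3 -m handwheel '[[0.27,0.83,0,0.0436,1],[0.27,0.83,0,0.0436,1],[0.27,0.83,0,0.0436,1],[0.27,0.83,0,0.0436,1],[0.27,0.83,0,0.0436,1]]'
python3 -m handwheel '[[0.27,0.83,0,0.0436,1],[0.27,0.83,0,0.0436,1],[0.27,0.83,0,0.0436,1],[0.27,0.83,0,0.0436,1],[0.27,0.83,0,0.0436,1]]'
python3 -m handwheel '[[0.27,0.83,0,0.0436,1],[0.27,0.83,0,0.0436,1],[0.27,0.83,0,0.0436,1],[0.27,0.83,0,0.0436,1],[0.27,0.83,0,0.0436,1]]'
python3 -m handwheel '[[0.28,0.85,0,0.0436,0.4],[0.28,0.85,0,0.0436,0.4],[0.28,0.85,0,0.0436,0.4],[0.28,0.85,0,0.0436,0.4],[0.28,0.85,0,0.0436,0.4],[0.28,0.85,0,0.0436,0.4]]'
```

```text
t: 2.32
tcp_pos: [0.3115, -0.3982, 0.2049]
ee_rot: [[0.765, 0.644, 0.0], [0.644, -0.765, 0.005], [0.003, -0.004, -1.0]]
ft_force: [-0.1, 0.1, 0.2]
width: 0.0857
finger_force: 0.0
t: 2.73
tcp_pos: [0.3654, -0.2332, 0.2056]
ee_rot: [[0.561, 0.828, 0.001], [0.828, -0.561, 0.003], [0.003, -0.001, -1.0]]
ft_force: [0.4, -0.8, 0.1]
width: 0.0856
finger_force: 0.0
t: 3.15
tcp_pos: [0.4199, -0.0676, 0.2062]
ee_rot: [[0.315, 0.949, 0.002], [0.949, -0.315, 0.002], [0.003, 0.001, -1.0]]
ft_force: [-0.1, 0.1, 0.3]
width: 0.0853
finger_force: 0.0
t: 3.57
tcp_pos: [0.4744, 0.0982, 0.2062]
ee_rot: [[0.048, 0.999, 0.002], [0.999, -0.048, 0.002], [0.003, 0.002, -1.0]]
ft_force: [-1.1, -0.2, -0.1]
width: 0.0856
finger_force: 0.0
t: 4.07
tcp_pos: [0.5298, 0.2656, 0.2055]
ee_rot: [[-0.223, 0.975, 0.001], [0.975, 0.223, -0.0], [-0.0, 0.001, -1.0]]
ft_force: [0.1, -0.5, -0.1]
width: 0.06
finger_force: 0.0
```

```bash

python3 -m handwheel '[[0,0,-0.2,0,0.4],[0,0,-0.4,0,0.4],[0,0,-0.525,0,0.4],[0,0,-0.525,0,0.4]]' | head -2
python3 - <<'E'
from h import *
a=eyes.capture('scene'); b=eyes.capture('top')
s=status.read_state(); P=s['tcp_pos']
im=a['image'].copy()
for q,c in((P,(255,0,255)),(np.array([P[0],P[1],.061]),(0,255,255)),(np.array([P[0],P[1],.015]),(0,255,0))):
    u=proj(a,q)[0]; print(u); cv2.circle(im,tuple(np.round(u).astype(int)),1,c,-1)
x=cv2.resize(im[190:330,230:370],None,fx=4,fy=4,interpolation=cv2.INTER_CUBIC)
cv2.imwrite('pics/hov1.png',x[:,:,::-1])
E
```

```text
t: 4.4
tcp_pos: [0.5228, 0.2594, 0.0933]
[306.90330956 234.07067286]
[307.68776702 254.10651874]
[308.56942214 276.66820493]
```

View pics/hov1.png

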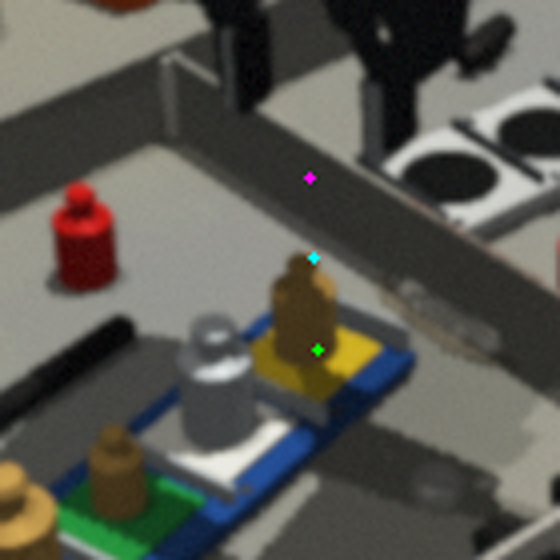

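```bash
python3 - <<'E'
from h import *
s=status.read_state();print(s['t'],s['tcp_pos'],s['width'],s['joint_vel'],s['ft_force'])
a=eyes.capture('scene');save(a,'x.png')
s=status.read_state();P=np.array(s['tcp_pos']);print(s['t'],P, s['ee_rot'])
im=a['image'].copy(); R=np.array(s['ee_rot'])
for q,c in((P,(255,0,255)),(P+.03*R[:,1],(0,255,255)),(P-.03*R[:,1],(0,255,0))):
    u=proj(a,q)[0]; print(u); cv2.circle(im,tuple(np.round(u).astype(int)),1,c,-1)
x=cv2.resize(im[190:330,230:370],None,fx=4,fy=4,interpolation=cv2.INTER_CUBIC)
cv2.imwrite('pics/hov2.png',x[:,:,::-1])
E
```

```text
4.5 [0.52788589 0.26184135 0.09992161] 0.05987892356260861 [ 0.00826828 -0.04011954 -0.06601709  0.00357754 -0.00741341  0.00587128] [0.42891204 0.18978174 0.80427416]
4.55 [0.52974016 0.26287129 0.10215189] [[-2.18511674e-01  9.75832786e-01  1.73817671e-03]
 [ 9.75834283e-01  2.18511894e-01  6.45297401e-05]
 [-3.16842048e-04  1.71027292e-03 -9.99998487e-01]]
[305.59970895 232.66378662]
[290.6949473  226.75546845]
[320.96391437 238.7543809 ]
```

View pics/hov2.png

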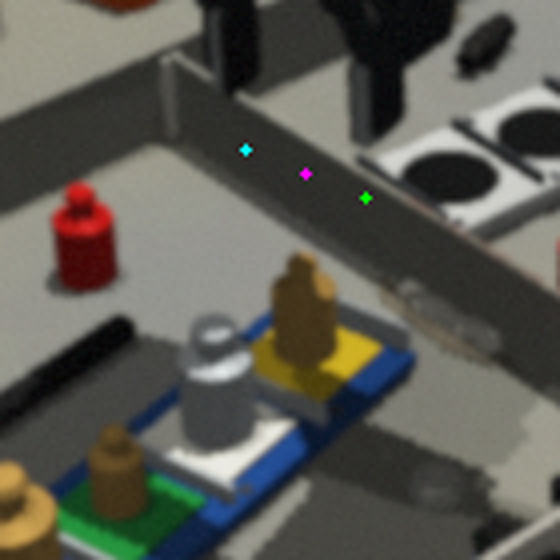

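```bash

python3 -m handwheel '[[0,0,0,0,-1],[0,0,0,0,-1],[0,0,0,0,-1],[0,0,0,0,-1],[0,0,0,0,-1],[0,0,0,0,-1],[0,0,0,0,-1],[0,0,0,0,-1]]'
python3 - <<'E'
from h import *
s=status.read_state();P=np.array(s['tcp_pos']); R=np.array(s['ee_rot'])
a=eyes.capture('scene');b=eyes.capture('top')
L=[]
for p in(a,b):
    im=p['image'].copy(); u=proj(p,P)[0]; print(u); cv2.circle(im,tuple(np.round(u).astype(int)),1,(255,0,255),-1)
    x,y=np.round(u).astype(int); L.append(cv2.resize(im[y-50:y+50,x-50:x+50],None,fx=4,fy=4,interpolation=cv2.INTER_CUBIC))
cv2.imwrite('pics/hov3.png',np.hstack(L)[:,:,::-1])
E
```

```text
t: 5.22
tcp_pos: [0.5283, 0.2641, 0.1006]
ee_rot: [[-0.22, 0.975, -0.0], [0.975, 0.22, -0.0], [-0.0, -0.0, -1.0]]
ft_force: [0.5, 0.2, -1.4]
width: -0.0002
finger_force: 0.0
[305.612597   234.12239003]
[273.65003173 223.99781682]
```

View pics/hov3.png

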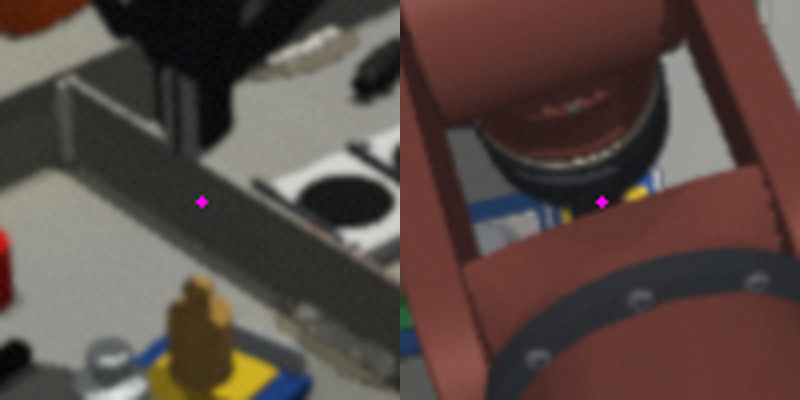

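```bash

python3 - <<'E'
from h import *
a=eyes.capture('scene'); P=np.array(status.read_state()['tcp_pos'])
o=cv2.cvtColor(cv2.imread('pics/scene0.png'),cv2.COLOR_BGR2RGB)
d=np.abs(a['image'].astype(int)-o.astype(int)).max(2)
for z in(.1,.11,.12,.13,.15): print(z,proj(a,[P[0],P[1],z])[0])
for r in range(196,252,2): print(r,''.join('#' if v>40 else '+' if v>18 else '.' for v in d[r,285:330]), d[r,300:307:2], o[r,302].tolist(),a['image'][r,302].tolist())
E
```

```text
0.1 [305.63798865 234.44443305]
0.11 [305.42271702 229.1451214 ]
0.12 [305.20477757 223.78278005]
0.13 [304.98411707 218.35619398]
0.15 [304.5344126  207.30526002]
196 .......+#+++++##++##++++++++++++++++++++..... [41 37 44 36] [48, 48, 45] [11, 12, 12]
198 ........+++#++++++++#++++++++++++##+++....... [37 38 38 33] [47, 46, 42] [9, 10, 14]
200 ..........++++++++++#++#++++++++++........... [32 36 38 31] [45, 46, 43] [9, 13, 13]
202 ...............+++++++++++++++++............. [22 29 35 31] [49, 48, 47] [20, 20, 19]
204 ....................+++#+++##................ [10  3 12 36] [49, 48, 46] [48, 48, 49]
206 ....................++++#####+............... [10 11  6 33] [44, 45, 42] [51, 55, 53]
208 ...............+....+########+.......+....... [19 10  9 61] [48, 47, 44] [54, 55, 54]
210 ...............+++###########+............... [ 25  34  64 116] [87, 87, 79] [53, 56, 57]
212 ..........++++###############+............... [ 86  81  90 124] [133, 132, 119] [52, 55, 53]
214 ..........####################............... [105  88  88 127] [143, 142, 128] [55, 57, 55]
216 ..........+#####
[... 900 characters left out ...]
.................................. [ 2  8  6 10] [39, 42, 36] [45, 45, 44]
238 ............................................. [2 8 6 5] [42, 39, 38] [46, 47, 45]
240 ............................................. [4 3 7 5] [42, 41, 39] [44, 44, 41]
242 ............................................. [5 8 7 2] [45, 43, 42] [52, 51, 49]
244 ............................................. [7 6 6 6] [62, 61, 59] [67, 67, 64]
246 ............................................. [10  5  7  7] [74, 73, 71] [78, 77, 76]
248 ............................................. [13 15  9  9] [119, 118, 111] [133, 132, 126]
250 ............................................. [15 12 11  9] [137, 139, 131] [149, 150, 142]
```

The shut fingertips look about 20 mm higher than the TCP says. I'll settle that by gently touching an empty alu pad with the shut gripper before I grasp anything.

```bash

python3 -m handwheel '[[0,0,0.2,0,-1],[0,0,0.35,0,-1],[0.1,-0.2,0.35,-0.02,-1],[0.2,-0.4,0.35,-0.0433,-1],[0.275,-0.65,0.35,-0.0433,-1],[0.275,-0.65,0.35,-0.0433,-1],[0.275,-0.65,0.35,-0.0433,-1]]' | head -2
python3 -m handwheel '[[0,0,-0.2,0,-1],[0,0,-0.4,0,-1],[0,0,-0.6,0,-1],[0,0,-0.6,0,-1],[0,0,-0.6,0,-1],[0,0,-0.6,0,-1]]' 
python3 -m handwheel '[[0,0,-0.04,0,-1],[0,0,-0.08,0,-1],[0,0,-0.12,0,-1],[0,0,-0.12,0,-1],[0,0,-0.12,0,-1],[0,0,-0.12,0,-1]]' 
python3 - <<'E'
from h import *
P=np.array(status.read_state()['tcp_pos']); a=eyes.capture('scene'); b=eyes.capture('top'); L=[]
for p in(a,b):
    im=p['image'].copy(); u=proj(p,P)[0]; v=proj(p,[P[0],P[1],.015])[0]; print(u,v); cv2.circle(im,tuple(np.round(u).astype(int)),0,(255,0,255),-1); cv2.circle(im,tuple(np.round(v).astype(int)),0,(0,255,0),-1)
    x,y=np.round(u).astype(int); L.append(cv2.resize(im[y-40:y+40,x-40:x+40],None,fx=5,fy=5,interpolation=cv2.INTER_CUBIC))
cv2.imwrite('pics/hov4.png',np.hstack(L)[:,:,::-1])
E
```

```text
t: 5.95
tcp_pos: [0.5849, 0.1301, 0.1708]
t: 6.45
tcp_pos: [0.5847, 0.1348, 0.0525]
ee_rot: [[0.05, 0.999, 0.002], [0.999, -0.05, 0.0], [0.001, 0.002, -1.0]]
ft_force: [0.4, -0.5, 1.1]
width: 0.0001
finger_force: 0.0
t: 6.95
tcp_pos: [0.5836, 0.134, 0.0268]
ee_rot: [[0.05, 0.999, 0.0], [0.999, -0.05, 0.0], [0.0, 0.0, -1.0]]
ft_force: [-0.2, -0.1, -0.3]
width: 0.0002
finger_force: 0.0
[342.21937067 228.33757748] [342.21861433 233.75478317]
[340.61015329 205.45686108] [340.29131631 206.88463967]
```

View pics/hov4.png

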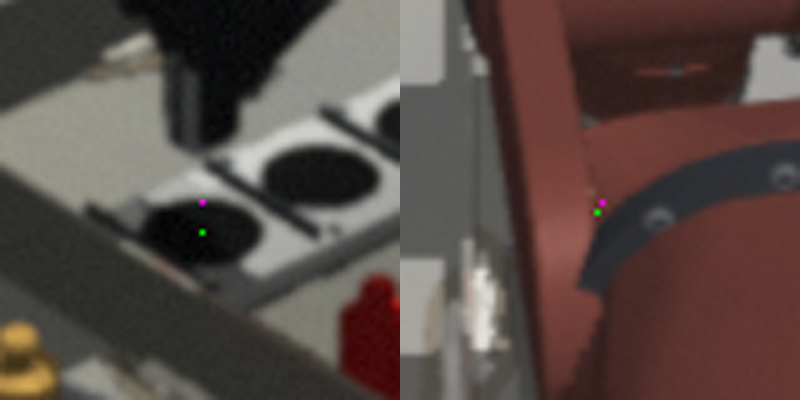

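The tip still shows about 22 mm above the projected TCP. I'll step down and watch the force.

```bash

python3 -m handwheel '[[0,0,-0.02,0,-1],[0,0,-0.04,0,-1],[0,0,-0.04,0,-1],[0,0,-0.04,0,-1]]' | egrep 'tcp|ft'
python3 -m handwheel '[[0,0,-0.01,0,-1],[0,0,-0.01,0,-1],[0,0,-0.01,0,-1]]' | egrep 'tcp|ft'
python3 -m handwheel '[[0,0,-0.01,0,-1],[0,0,-0.01,0,-1],[0,0,-0.01,0,-1]]' | egrep 'tcp|ft'
```

```text
tcp_pos: [0.5829, 0.134, 0.0181]
ft_force: [-0.2, -0.7, -0.4]
tcp_pos: [0.5834, 0.134, 0.0166]
ft_force: [0.2, 0.3, 0.0]
tcp_pos: [0.5833, 0.134, 0.0145]
ft_force: [-0.7, -1.0, -1.1]
```

```bash

python3 -m handwheel '[[0,0,-0.01,0,-1],[0,0,-0.01,0,-1],[0,0,-0.01,0,-1]]' | egrep 'tcp|ft'
python3 -m handwheel '[[0,0,-0.01,0,-1],[0,0,-0.01,0,-1],[0,0,-0.01,0,-1]]' | egrep 'tcp|ft'
python3 - <<'E'
from h import *
s=status.read_state(); P=np.array(s['tcp_pos']); print(s['t'],P,s['ft_force']); a=eyes.capture('scene')
im=a['image']; cv2.imwrite('pics/hov5.png',cv2.resize(im[160:260,290:430],None,fx=5,fy=5,interpolation=cv2.INTER_CUBIC)[:,:,::-1])
E
```

```text
tcp_pos: [0.5833, 0.134, 0.0125]
ft_force: [-0.5, 0.5, -0.5]
tcp_pos: [0.5833, 0.134, 0.0105]
ft_force: [0.7, -0.4, -0.1]
8.3833 [0.58328668 0.13398814 0.01049742] [ 0.7282752  -0.44014517 -0.08787461]
```

View pics/hov5.png

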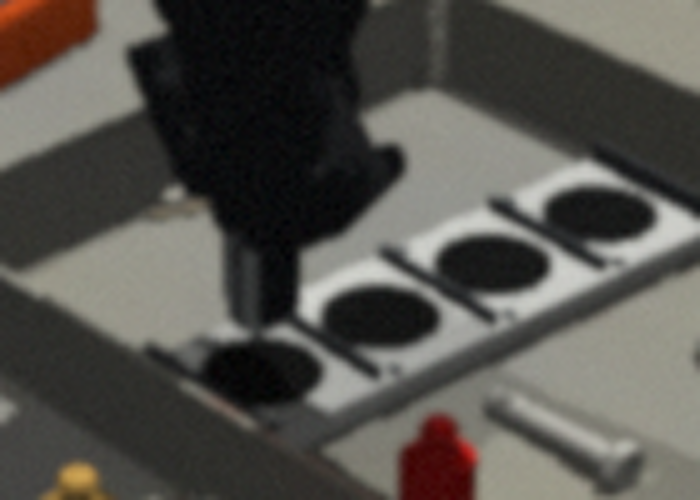

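There's still no contact 4 mm below the nominal pad height, so the tip really is higher than reported. I'll keep going in small steps.

```bash

python3 -m handwheel '[[0,0,-0.02,0,-1],[0,0,-0.04,0,-1],[0,0,-0.04,0,-1],[0,0,-0.04,0,-1]]' | egrep 'tcp|ft'
python3 -m handwheel '[[0,0,-0.01,0,-1],[0,0,-0.01,0,-1],[0,0,-0.01,0,-1]]' | egrep 'tcp|ft'
python3 -m handwheel '[[0,0,-0.01,0,-1],[0,0,-0.01,0,-1],[0,0,-0.01,0,-1]]' | egrep 'tcp|ft'
python3 -m handwheel '[[0,0,-0.01,0,-1],[0,0,-0.01,0,-1],[0,0,-0.01,0,-1]]' | egrep 'tcp|ft'
```

```text
tcp_pos: [0.5829, 0.134, 0.002]
ft_force: [-0.6, 0.2, 0.4]
tcp_pos: [0.5834, 0.134, 0.0006]
ft_force: [-0.2, 0.3, 0.3]
tcp_pos: [0.5834, 0.134, -0.0014]
ft_force: [-0.8, 0.2, 0.2]
tcp_pos: [0.5833, 0.134, -0.0035]
ft_force: [-0.1, -0.8, 0.2]
```

```bash

python3 -m handwheel '[[0,0,-0.01,0,-1],[0,0,-0.01,0,-1],[0,0,-0.01,0,-1]]' | egrep 'tcp|ft'
python3 -m handwheel '[[0,0,-0.01,0,-1],[0,0,-0.01,0,-1],[0,0,-0.01,0,-1]]' | egrep 'tcp|ft'
python3 - <<'E'
from h import *
s=status.read_state(); P=np.array(s['tcp_pos']); print(s['t'],P,s['ft_force']); a=eyes.capture('scene')
im=a['image']; cv2.imwrite('pics/hov6.png',cv2.resize(im[190:250,310:400],None,fx=8,fy=8,interpolation=cv2.INTER_CUBIC)[:,:,::-1])
E
```

```text
tcp_pos: [0.5833, 0.134, -0.0055]
ft_force: [0.1, -0.3, -0.1]
tcp_pos: [0.5833, 0.134, -0.0075]
ft_force: [0.2, -0.0, -0.3]
10.0167 [ 0.58327998  0.13400575 -0.00751451] [ 0.21551622 -0.00747129 -0.34734502]
```

View pics/hov6.png

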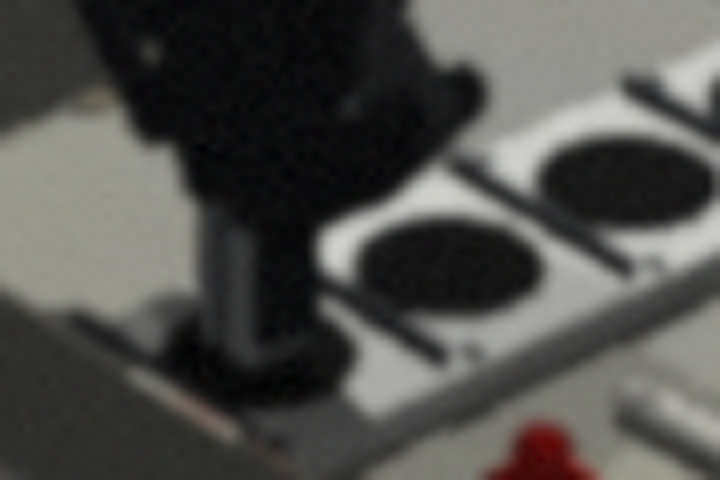

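The tip is now nearly on the pad, around crop (245,358) against the pad's (258,355). I'll go on in 1 mm steps until it touches.

```bash

for i in 1; do python3 -m handwheel '[[0,0,-0.005,0,-1],[0,0,-0.005,0,-1],[0,0,-0.005,0,-1]]' | egrep 'tcp|ft'
python3 -m handwheel '[[0,0,-0.005,0,-1],[0,0,-0.005,0,-1],[0,0,-0.005,0,-1]]' | egrep 'tcp|ft'
python3 -m handwheel '[[0,0,-0.005,0,-1],[0,0,-0.005,0,-1],[0,0,-0.005,0,-1]]' | egrep 'tcp|ft'; done
```

```text
tcp_pos: [0.5834, 0.134, -0.0084]
ft_force: [-0.4, -0.5, -0.8]
tcp_pos: [0.5834, 0.134, -0.0094]
ft_force: [-0.4, -0.2, -0.7]
tcp_pos: [0.5834, 0.134, -0.0104]
ft_force: [1.0, 1.1, 0.5]
```

```bash

python3 -m handwheel '[[0,0,-0.005,0,-1],[0,0,-0.005,0,-1],[0,0,-0.005,0,-1]]' | egrep 'tcp|ft'
python3 -m handwheel '[[0,0,-0.005,0,-1],[0,0,-0.005,0,-1],[0,0,-0.005,0,-1]]' | egrep 'tcp|ft'
```

```text
tcp_pos: [0.5836, 0.134, -0.0105]
ft_force: [-2.4, -0.2, 5.2]
tcp_pos: [0.5836, 0.1341, -0.0105]
ft_force: [-4.3, -0.1, 10.0]
```

```bash

python3 -m handwheel '[[0,0,-0.005,0,-1],[0,0,-0.005,0,-1],[0,0,-0.005,0,-1]]' | egrep 'tcp|ft'
python3 -m handwheel '[[0,0,-0.005,0,-1],[0,0,-0.005,0,-1],[0,0,-0.005,0,-1]]' | egrep 'tcp|ft'
```

```text
tcp_pos: [0.5836, 0.1341, -0.0106]
ft_force: [-6.5, -1.3, 15.6]
tcp_pos: [0.5836, 0.134, -0.0106]
ft_force: [-9.2, -1.4, 21.0]
```

Contact came at reported z = -0.0105, and the pad is at 0.015. So the real tip is 25.5 mm above the reported TCP, while x and y agree with the top camera. I'll use real z = reported + 0.0255 and head for the mid weight.

```bash

python3 -m handwheel '[[0,0,0.2,0,-1],[0,0,0.4,0,-1],[0,0,0.6,0,-1],[0,0,0.8,0,-1],[0,0,0.8,0,0.4]]' 30 | egrep 'tcp|ft'
python3 -m handwheel '[[-0.05,0.12,0,0.01,0.4],[-0.12,0.3,0,0.02,0.4],[-0.2,0.47,0,0.035,0.4],[-0.267,0.6375,0,0.0433,0.4],[-0.267,0.6375,0,0.0433,0.4],[-0.267,0.6375,0,0.0433,0.4]]' | egrep 'tcp|ft'
python3 -m handwheel '[[0,0,-0.15,0,0.4],[0,0,-0.3,0,0.4],[0,0,-0.4,0,0.4],[0,0,-0.4,0,0.4],[0,0,-0.4,0,0.4],[0,0,-0.4,0,0.4]]'
python3 - <<'E'
from h import *
s=status.read_state(); P=np.array(s['tcp_pos'])+[0,0,.0255]; R=np.array(s['ee_rot']); a=eyes.capture('scene'); print(P)
im=a['image'].copy()
for q in(P,[P[0],P[1],.061],P+.03*R[:,1],P-.03*R[:,1]): cv2.circle(im,tuple(np.round(proj(a,q)[0]).astype(int)),0,(255,0,255),-1)
cv2.imwrite('pics/hov7.png',cv2.resize(im[200:300,255:355],None,fx=6,fy=6,interpolation=cv2.INTER_CUBIC)[:,:,::-1])
E
```

```text
tcp_pos: [0.5906, 0.135, 0.1565]
ft_force: [1.1, 0.5, 1.0]
tcp_pos: [0.5291, 0.2632, 0.1453]
ft_force: [-0.1, -1.0, -0.8]
t: 13.23
tcp_pos: [0.5316, 0.2611, 0.0669]
ee_rot: [[-0.219, 0.976, 0.002], [0.976, 0.219, 0.0], [0.0, 0.002, -1.0]]
ft_force: [-0.4, -0.4, 0.6]
width: 0.0594
finger_force: 0.0
[0.53159196 0.26111107 0.09236709]
```

View pics/hov7.png

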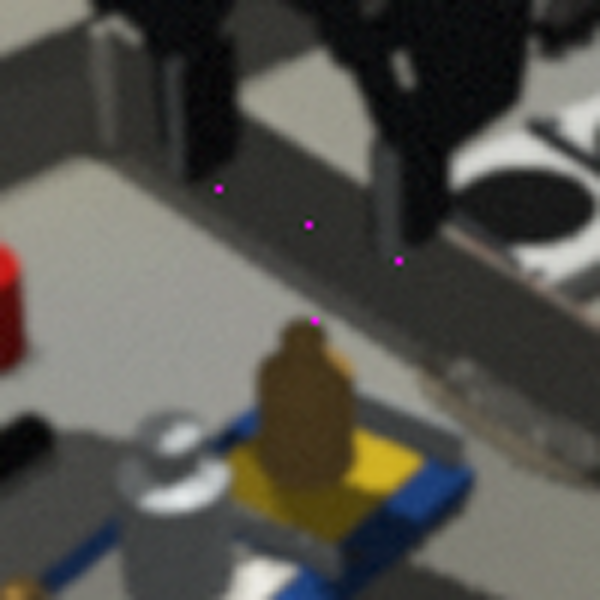

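The fingers straddle the weight: midpoint (290,214), knob at (302,322), in line along the vertical. I'll descend and grip.

```bash

python3 -m handwheel '[[0,0,-0.1,0,0.4],[0,0,-0.2,0,0.4],[0,0,-0.3,0,0.4],[0,0,-0.35,0,0.4],[0,0,-0.35,0,0.4],[0,0,-0.35,0,0.4],[0,0,-0.35,0,0.4]]' | egrep 'tcp|ft'
python3 -m handwheel '[[0,0,0,0,-0.2],[0,0,0,0,-0.4],[0,0,0,0,-0.6],[0,0,0,0,-0.8],[0,0,0,0,-1],[0,0,0,0,-1],[0,0,0,0,-1],[0,0,0,0,-1]]' 30 
```

```text
tcp_pos: [0.5318, 0.2621, -0.0024]
ft_force: [0.4, 0.8, 0.9]
t: 14.53
tcp_pos: [0.5313, 0.2619, -0.003]
ee_rot: [[-0.22, 0.976, 0.002], [0.976, 0.22, 0.001], [0.0, 0.002, -1.0]]
ft_force: [-0.2, 0.3, 5.3]
width: 0.0253
finger_force: 30.0
```

```bash

python3 -m handwheel '[[0,0,0.05,0,-1],[0,0,0.1,0,-1],[0,0,0.2,0,-1],[0,0,0.3,0,-1],[0,0,0.4,0,-1],[0,0,0.55,0,-1],[0,0,0.7,0,-1],[0,0,0.7,0,-1],[0,0,0.7,0,-1]]' 40
python3 - <<'E'
from h import *
s=status.read_state(); P=np.array(s['tcp_pos'])+[0,0,.0255]; a=eyes.capture('scene'); print(P,proj(a,P))
im=a['image']; x,y=np.round(proj(a,P)[0]).astype(int)
cv2.imwrite('pics/hov8.png',cv2.resize(im[y-50:y+50,x-50:x+50],None,fx=5,fy=5,interpolation=cv2.INTER_CUBIC)[:,:,::-1])
E
```

```text
t: 15.28
tcp_pos: [0.5317, 0.2622, 0.1384]
ee_rot: [[-0.22, 0.975, 0.005], [0.975, 0.22, 0.002], [0.001, 0.005, -1.0]]
ft_force: [-0.5, -0.5, -2.2]
width: 0.0252
finger_force: 39.6
[0.5316715  0.26215465 0.16390857] [[303.7713968  198.21056346]]
```

View pics/hov8.png

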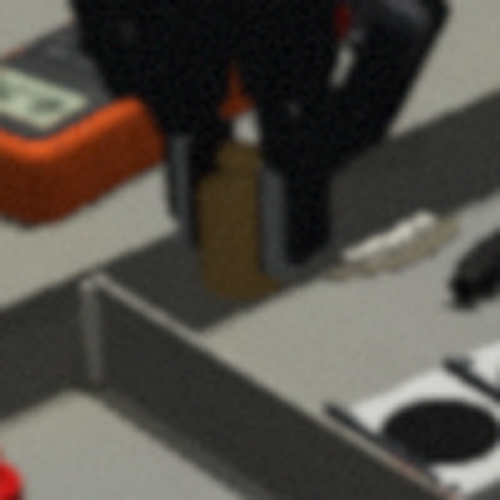

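Mid is held upright. I'll carry it to the +87 pad.

```bash

python3 -m handwheel '[[0.03,-0.07,0,-0.005,-1],[0.08,-0.2,0,-0.015,-1],[0.14,-0.34,0,-0.025,-1],[0.2,-0.48,0,-0.035,-1],[0.24,-0.58,0,-0.0433,-1],[0.2665,-0.647,0,-0.0433,-1],[0.2665,-0.647,0,-0.0433,-1],[0.2665,-0.647,0,-0.0433,-1]]' | egrep 'tcp|ft'
python3 -m handwheel '[[0,0,-0.1,0,-1],[0,0,-0.25,0,-1],[0,0,-0.4,0,-1],[0,0,-0.5,0,-1],[0,0,-0.58,0,-1],[0,0,-0.62,0,-1],[0,0,-0.64,0,-1],[0,0,-0.64,0,-1],[0,0,-0.64,0,-1]]' | egrep 'tcp|ft|width'
python3 - <<'E'
from h import *
s=status.read_state(); a=eyes.capture('scene'); print(s['t'])
im=a['image']
cv2.imwrite('pics/hov9.png',cv2.resize(im[180:255,300:400],None,fx=6,fy=6,interpolation=cv2.INTER_CUBIC)[:,:,::-1])
E
```

```text
tcp_pos: [0.582, 0.1317, 0.1337]
ft_force: [-0.5, 0.3, -2.1]
tcp_pos: [0.584, 0.1328, 0.0085]
ft_force: [-0.8, -0.7, -0.9]
width: 0.0248
16.75
```

View pics/hov9.png

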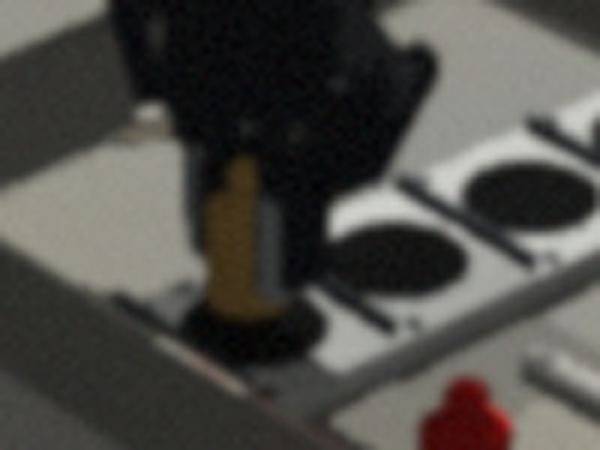

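The foot hangs over the pad at crop (243,308), about 3 mm left of its middle. I'll shift 3 mm in -y while lowering.

```bash

python3 -m handwheel '[[0,-0.015,-0.02,0,-1],[0,-0.015,-0.035,0,-1],[0,-0.015,-0.045,0,-1],[0,-0.015,-0.052,0,-1],[0,-0.015,-0.055,0,-1],[0,-0.015,-0.055,0,-1]]' | egrep 'tcp|ft|width'
python3 -m handwheel '[[0,0,-0.003,0,-1],[0,0,-0.006,0,-1],[0,0,-0.006,0,-1]]' | egrep 'tcp|ft|width'
```

```text
tcp_pos: [0.5834, 0.129, -0.0029]
ft_force: [-1.9, -0.5, 2.2]
width: 0.0249
tcp_pos: [0.5834, 0.129, -0.0029]
ft_force: [-4.6, -2.4, 8.6]
width: 0.0248
```

```bash

python3 -m handwheel '[[0,0,0.005,0,-0.3],[0,0,0.005,0,-0.1],[0,0,0.005,0,0.1],[0,0,0.005,0,0.3],[0,0,0.005,0,0.3],[0,0,0.005,0,0.3]]' | egrep 'tcp|ft|width'
python3 -m handwheel '[[0,0,0.1,0,0.3],[0,0,0.2,0,0.3],[0,0,0.35,0,0.3],[0,0,0.5,0,0.3],[0,0,0.7,0,0.3],[0,0,0.7,0,0.3]]' | egrep '^t|tcp|ft|width'
python3 - <<'E'
from h import *
np.set_printoptions(precision=4,suppress=True)
a=eyes.capture('scene'); save(a,'p1.png')
for q in nets.mark_of(a,'mid_centre')[:5]: print(q['conf'],q['at'],ray(a,q['at'],.038)[0])
im=a['image'].astype(int); m=((im[...,0]-im[...,2]>35)&(im[...,1]-im[...,2]>15)); sub=m[205:245,325:365]; ys,xs=np.nonzero(sub); print(len(xs),xs.min()+325,xs.max()+325,ys.min()+205,ys.max()+205)
print('expected', proj(a,[[.5834,.1321+.005,z] for z in(.015,.038,.061)]))
E
```

```text
tcp_pos: [0.5833, 0.1291, -0.0037]
ft_force: [0.5, -0.9, -0.1]
width: 0.0558
t: 18.55
tcp_pos: [0.5898, 0.1299, 0.146]
ft_force: [2.8, 0.7, 1.4]
width: 0.0554
0.84 [417.5, 279.5] [0.3825 0.1588 0.038 ]
0.78 [190.9, 273.4] [0.6402 0.4142 0.038 ]
0.68 [251.9, 248.3] [0.6305 0.3005 0.038 ]
0.68 [377.6, 255.6] [0.4702 0.1588 0.038 ]
0.57 [342.5, 223.3] [0.5829 0.1339 0.038 ]
280 336 350 211 235
expected [[341.0448 234.4289]
 [341.0325 223.8402]
 [341.0202 212.998 ]]
```

Mid stands within about 3 mm of its pad middle, at (342.5,223.3) against (341,223.8) expected, so the calibration holds and no extra shift is needed. Next is steel, at (0.516, 0.319).

```bash

python3 -m handwheel '[[-0.05,0.12,0,0.01,0.4],[-0.12,0.3,0,0.02,0.4],[-0.19,0.5,0,0.03,0.4],[-0.26,0.7,0,0.0433,0.4],[-0.32,0.87,0,0.0433,0.4],[-0.3385,0.95,0,0.0433,0.4],[-0.3385,0.95,0,0.0433,0.4],[-0.3385,0.95,0,0.0433,0.4]]' | egrep 'tcp|ft'
python3 -m handwheel '[[0,0,-0.1,0,0.4],[0,0,-0.25,0,0.4],[0,0,-0.4,0,0.4],[0,0,-0.55,0,0.4],[0,0,-0.65,0,0.4],[0,0,-0.7,0,0.4],[0,0,-0.7,0,0.4],[0,0,-0.7,0,0.4]]' | egrep 'tcp|ft|width'
python3 -m handwheel '[[0,0,0,0,-0.2],[0,0,0,0,-0.4],[0,0,0,0,-0.6],[0,0,0,0,-0.8],[0,0,0,0,-1],[0,0,0,0,-1],[0,0,0,0,-1],[0,0,0,0,-1]]' 40 | egrep 'tcp|ft|width|fin'
```

```text
tcp_pos: [0.514, 0.3193, 0.1344]
ft_force: [-1.2, 0.2, -1.2]
tcp_pos: [0.5158, 0.318, -0.0039]
ft_force: [-0.4, 0.6, 0.0]
width: 0.0597
tcp_pos: [0.5174, 0.3199, -0.0012]
ft_force: [-1.5, -0.3, 5.9]
width: 0.0286
finger_force: 40.3
```

```bash

python3 -m handwheel '[[0,0,0.05,0,-1],[0,0,0.1,0,-1],[0,0,0.2,0,-1],[0,0,0.3,0,-1],[0,0,0.4,0,-1],[0,0,0.55,0,-1],[0,0,0.7,0,-1],[0,0,0.7,0,-1],[0,0,0.7,0,-1]]' | egrep 'tcp|ft|width|fin'
python3 -m handwheel '[[0.03,-0.1,0,-0.005,-1],[0.08,-0.23,0,-0.015,-1],[0.12,-0.38,0,-0.025,-1],[0.15,-0.5,0,-0.035,-1],[0.17,-0.6,0,-0.0433,-1],[0.17,-0.6,0,-0.0433,-1]]' | egrep 'tcp|ft'
python3 -m handwheel '[[0.03,-0.1,0,0,-1],[0.07,-0.25,0,0,-1],[0.11,-0.4,0,0,-1],[0.14,-0.55,0,0,-1],[0.154,-0.624,0,0,-1],[0.154,-0.624,0,0,-1],[0.154,-0.624,0,0,-1],[0.154,-0.624,0,0,-1]]' | egrep 'tcp|ft|width|fin'
python3 -m handwheel '[[0,0,-0.1,0,-1],[0,0,-0.25,0,-1],[0,0,-0.4,0,-1],[0,0,-0.5,0,-1],[0,0,-0.58,0,-1],[0,0,-0.62,0,-1],[0,0,-0.65,0,-1],[0,0,-0.65,0,-1],[0,0,-0.65,0,-1]]' | egrep '^t|ft|width'
```

```text
tcp_pos: [0.5175, 0.3201, 0.1398]
ft_force: [-0.3, 0.3, -2.4]
width: 0.0287
finger_force: 40.0
tcp_pos: [0.5484, 0.195, 0.1338]
ft_force: [0.3, -0.7, -2.6]
tcp_pos: [0.5792, 0.0753, 0.135]
ft_force: [0.5, 0.5, -2.4]
width: 0.0287
finger_force: 39.9
t: 23.32
tcp_pos: [0.581, 0.0749, 0.0071]
ft_force: [0.6, 0.5, -1.7]
width: 0.0285
```

```bash

python3 -m handwheel '[[0,0,-0.015,0,-1],[0,0,-0.03,0,-1],[0,0,-0.037,0,-1],[0,0,-0.043,0,-1],[0,0,-0.043,0,-1]]' | egrep 'tcp|ft'
python3 -m handwheel '[[0,0,-0.003,0,-1],[0,0,-0.007,0,-1],[0,0,-0.007,0,-1]]' | egrep 'tcp|ft|width'
```

```text
tcp_pos: [0.5809, 0.0743, -0.0011]
ft_force: [-2.3, 0.5, 3.0]
tcp_pos: [0.5809, 0.0743, -0.0012]
ft_force: [-4.9, -0.4, 9.8]
width: 0.0287
```

```bash

python3 -m handwheel '[[0,0,0.005,0,-0.3],[0,0,0.005,0,-0.1],[0,0,0.005,0,0.1],[0,0,0.005,0,0.3],[0,0,0.005,0,0.3],[0,0,0.005,0,0.3]]' | egrep 'tcp|ft|width'
python3 -m handwheel '[[0,0,0.1,0,0.3],[0,0,0.2,0,0.3],[0,0,0.35,0,0.3],[0,0,0.5,0,0.3],[0,0,0.7,0,0.3],[0,0,0.7,0,0.3]]' | egrep '^t|tcp|ft|width'
python3 -m handwheel '[[-0.03,0.12,0,0.01,0.3],[-0.08,0.3,0,0.02,0.3],[-0.13,0.5,0,0.03,0.3],[-0.17,0.7,0,0.0433,0.3],[-0.19,0.75,0,0.0433,0.3]]' | egrep 'tcp|ft'
python3 -m handwheel '[[-0.04,0.15,0,0,0.3],[-0.08,0.33,0,0,0.3],[-0.13,0.5,0,0,0.3],[-0.17,0.65,0,0,0.3],[-0.191,0.751,0,0,0.3],[-0.191,0.751,0,0,0.3],[-0.191,0.751,0,0,0.3]]' | egrep 'tcp|ft'
python3 -m handwheel '[[0,0,-0.1,0,0.3],[0,0,-0.2,0,0.3],[0,0,-0.3,0,0.3],[0,0,-0.35,0,0.3],[0,0,-0.35,0,0.3],[0,0,-0.35,0,0.3]]' | egrep 'tcp|ft|width'
python3 - <<'E'
from h import *
np.set_printoptions(precision=4,suppress=True)
P=np.array(status.read_state()['tcp_pos'])
a=eyes.capture('scene'); save(a,'p2.png')
for n in('steel_centre','mid_centre','small_centre'):
  for q in nets.mark_of(a,n)[:5]: print(n,round(q['conf'],2),q['at'],ray(a,q['at'],Z[n])[0])
print('expected', proj(a,[[.5834,.1371,.038],[.5805,.0792,.0405],[P[0],P[1]+.005,.033]]))
E
```

```text
tcp_pos: [0.5804, 0.0743, -0.0028]
ft_force: [-0.4, -0.1, 0.2]
width: 0.0552
t: 24.98
tcp_pos: [0.5869, 0.0745, 0.1468]
ft_force: [1.7, 0.9, 1.2]
width: 0.0557
tcp_pos: [0.5412, 0.2293, 0.1375]
ft_force: [0.0, -1.3, 0.2]
tcp_pos: [0.504, 0.3751, 0.1371]
ft_force: [0.1, 0.1, -0.4]
tcp_pos: [0.5043, 0.3733, 0.067]
ft_force: [0.4, 0.9, -0.1]
width: 0.0558
steel_centre 0.8 [363.8, 210.9] [0.5842 0.0788 0.0405]
mid_centre 0.79 [379.1, 253.2] [0.4733 0.1521 0.038 ]
mid_centre 0.63 [192.1, 269.9] [0.647  0.4078 0.038 ]
mid_centre 0.56 [248.7, 249.7] [0.6309 0.307  0.038 ]
mid_centre 0.54 [415.0, 277.2] [0.3891 0.1573 0.038 ]
mid_centre 0.52 [342.6, 223.2] [0.583  0.1336 0.038 ]
small_centre 0.86 [257.6, 307.9] [0.5036 0.3823 0.033 ]
expected [[341.0325 223.8402]
 [365.0607 211.7532]
 [259.4547 306.4799]]
```

```bash

python3 -m handwheel '[[0,0.01,-0.1,0,0.3],[0,0.01,-0.2,0,0.3],[0,0.01,-0.3,0,0.3],[0,0.01,-0.36,0,0.3],[0,0.01,-0.36,0,0.3],[0,0.01,-0.36,0,0.3]]' 30| egrep 'tcp|ft|width'
python3 -m handwheel '[[0,0,0,0,-0.2],[0,0,0,0,-0.4],[0,0,0,0,-0.6],[0,0,0,0,-0.8],[0,0,0,0,-1],[0,0,0,0,-1],[0,0,0,0,-1],[0,0,0,0,-1]]' 30 | egrep 'tcp|ft|width|fin'
```

```text
tcp_pos: [0.5041, 0.3765, -0.0045]
ft_force: [-0.1, 0.5, 0.5]
width: 0.0549
tcp_pos: [0.5055, 0.3773, -0.0027]
ft_force: [-0.9, -0.8, 5.4]
width: 0.0196
finger_force: 29.6
```

```bash

python3 -m handwheel '[[0,0,0.05,0,-1],[0,0,0.1,0,-1],[0,0,0.2,0,-1],[0,0,0.3,0,-1],[0,0,0.4,0,-1],[0,0,0.55,0,-1],[0,0,0.7,0,-1],[0,0,0.7,0,-1],[0,0,0.7,0,-1]]' | egrep 'tcp|ft|width|fin'
python3 -m handwheel '[[0.03,-0.1,0,-0.005,-1],[0.06,-0.25,0,-0.015,-1],[0.1,-0.42,0,-0.025,-1],[0.13,-0.59,0,-0.035,-1],[0.16,-0.76,0,-0.0433,-1],[0.183,-0.9,0,-0.0433,-1]]' | egrep 'tcp|ft'
python3 -m handwheel '[[0.03,-0.15,0,0,-1],[0.06,-0.32,0,0,-1],[0.1,-0.5,0,0,-1],[0.13,-0.67,0,0,-1],[0.16,-0.82,0,0,-1],[0.184,-0.9,0,0,-1],[0.184,-0.9,0,0,-1],[0.184,-0.9,0,0,-1]]' | egrep 'tcp|ft|width|fin'
python3 -m handwheel '[[0,0,-0.1,0,-1],[0,0,-0.25,0,-1],[0,0,-0.4,0,-1],[0,0,-0.5,0,-1],[0,0,-0.58,0,-1],[0,0,-0.62,0,-1],[0,0,-0.65,0,-1],[0,0,-0.65,0,-1],[0,0,-0.65,0,-1]]' | egrep '^t|ft|width'
python3 -m handwheel '[[0,0,-0.015,0,-1],[0,0,-0.03,0,-1],[0,0,-0.037,0,-1],[0,0,-0.043,0,-1],[0,0,-0.043,0,-1]]' | egrep 'tcp|ft'
```

```text
tcp_pos: [0.5062, 0.3777, 0.1391]
ft_force: [-0.2, -0.3, -1.8]
width: 0.0196
finger_force: 29.6
tcp_pos: [0.5392, 0.1939, 0.1331]
ft_force: [0.6, -1.0, -1.5]
tcp_pos: [0.5762, 0.0159, 0.1336]
ft_force: [0.5, -0.5, -0.9]
width: 0.0196
finger_force: 29.6
t: 30.52
tcp_pos: [0.578, 0.0171, 0.006]
ft_force: [0.0, 0.1, -1.0]
width: 0.0196
tcp_pos: [0.5781, 0.0164, -0.0026]
ft_force: [0.1, -0.3, 1.1]
```

```bash

python3 -m handwheel '[[0,0,-0.003,0,-1],[0,0,-0.007,0,-1],[0,0,-0.007,0,-1]]' | egrep 'tcp|ft|width'
python3 -m handwheel '[[0,0,0.005,0,-0.4],[0,0,0.005,0,-0.2],[0,0,0.005,0,0],[0,0,0.005,0,0.3],[0,0,0.005,0,0.3],[0,0,0.005,0,0.3]]' | egrep 'tcp|ft|width'
python3 -m handwheel '[[0,0,0.1,0,0.3],[0,0,0.2,0,0.3],[0,0,0.35,0,0.3],[0,0,0.5,0,0.3],[0,0,0.7,0,0.3],[0,0,0.7,0,0.3]]' | egrep '^t|tcp|ft|width'
```

```text
tcp_pos: [0.5781, 0.0164, -0.0027]
ft_force: [-4.0, 0.4, 8.7]
width: 0.0194
tcp_pos: [0.5775, 0.0165, -0.0038]
ft_force: [0.2, -0.0, 0.8]
width: 0.0556
t: 32.18
tcp_pos: [0.584, 0.016, 0.1457]
ft_force: [1.8, -0.2, 2.4]
width: 0.0552
```

```bash

python3 -m handwheel '[[-0.03,0.12,0,0.01,0.45],[-0.07,0.3,0,0.02,0.45],[-0.11,0.5,0,0.03,0.45],[-0.148,0.7,0,0.0433,0.45]]' | egrep 'tcp|ft'
python3 -m handwheel '[[-0.04,0.18,0,0,0.45],[-0.08,0.36,0,0,0.45],[-0.11,0.54,0,0,0.45],[-0.148,0.7,0,0,0.45]]' | egrep 'tcp|ft'
python3 -m handwheel '[[-0.04,0.18,0,0,0.45],[-0.08,0.36,0,0,0.45],[-0.12,0.53,0,0,0.45],[-0.1475,0.6815,0,0,0.45],[-0.1475,0.6815,0,0,0.45],[-0.1475,0.6815,0,0,0.45]]' | egrep 'tcp|ft'
python3 -m handwheel '[[0,0,-0.1,0,0.45],[0,0,-0.2,0,0.45],[0,0,-0.2,0,0.45],[0,0,-0.2,0,0.45],[0,0,-0.2,0,0.45]]' | egrep 'tcp|ft|width'
python3 - <<'E'
from h import *
np.set_printoptions(precision=4,suppress=True)
P=np.array(status.read_state()['tcp_pos'])
a=eyes.capture('scene'); save(a,'p3.png')
for n in('small_centre','big_centre'):
  for q in nets.mark_of(a,n)[:3]: print(n,round(q['conf'],2),q['at'],ray(a,q['at'],Z[n])[0])
print('expected', proj(a,[[.5777,.0212,.033],[P[0],P[1]+.005,.044]]))
E
```

```text
tcp_pos: [0.5478, 0.1575, 0.1366]
ft_force: [0.4, 0.5, 0.4]
tcp_pos: [0.518, 0.2988, 0.1364]
ft_force: [1.1, 0.2, -0.9]
tcp_pos: [0.4882, 0.4343, 0.136]
ft_force: [-0.6, -0.9, 0.0]
tcp_pos: [0.4897, 0.4321, 0.0971]
ft_force: [0.2, -0.3, 0.5]
width: 0.062
small_centre 0.44 [382.9, 206.8] [0.5787 0.0333 0.033 ]
big_centre 0.57 [231.1, 323.4] [0.491  0.4373 0.044 ]
expected [[387.6966 204.7387]
 [231.7992 323.7895]]
```

Big is aligned. The small weight's mark is about 5 px off its expected place, with low confidence, so I'll check it by colour.

```bash
python3 - <<'E'
from h import *
np.set_printoptions(precision=4,suppress=True)
L=[]
for c in('scene','top'):
    a=eyes.capture(c); im=a['image'].astype(int); m=((im[...,0]-im[...,2]>30)&(im[...,1]-im[...,2]>10))
    for nm,x,h in(('mid',[.5834,.1321],.046),('small',[.5777,.0162],.036)):
        b=.005 if c=='scene' else 0
        E=proj(a,[[x[0],x[1]+b,.015],[x[0],x[1]+b,.015+h]]); u=E.mean(0).astype(int)
        sub=m[u[1]-18:u[1]+18,u[0]-16:u[0]+16]; ys,xs=np.nonzero(sub)
        print(c,nm,'exp',E.ravel(),len(xs),(xs.min()+u[0]-16,xs.max()+u[0]-16,ys.min()+u[1]-18,ys.max()+u[1]-18,xs.mean()+u[0]-16,ys.mean()+u[1]-18) if len(xs) else '')
    if c=='scene': L.append(cv2.resize(a['image'][170:250,315:435],None,fx=6,fy=6,interpolation=cv2.INTER_CUBIC))
cv2.imwrite('pics/chk.png',L[0][:,:,::-1])
E
```

```text
scene mid exp [341.0448 234.4289 341.0202 212.998 ] 321 (np.int64(335), np.int64(350), np.int64(210), np.int64(236), np.float64(342.791277258567), np.float64(223.94704049844236))
scene small exp [387.2995 212.7725 388.1014 196.5622] 173 (np.int64(383), np.int64(394), np.int64(195), np.int64(214), np.float64(388.53757225433526), np.float64(204.78034682080926))
top mid exp [341.2242 206.9647 342.5459 201.2375] 172 (np.int64(337), np.int64(350), np.int64(197), np.int64(212), np.float64(343.15697674418607), np.float64(204.06976744186045))
top small exp [397.2232 209.8967 400.1955 205.5718] 112 (np.int64(394), np.int64(405), np.int64(202), np.int64(213), np.float64(399.29464285714283), np.float64(207.33928571428572))
```

View pics/chk.png

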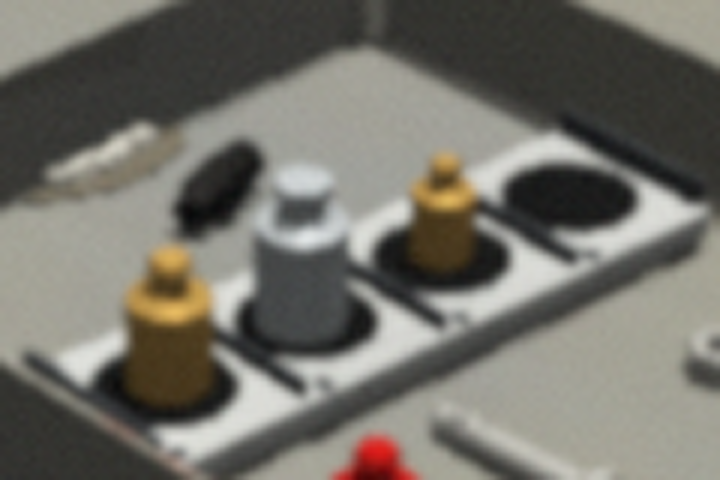

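All three stand upright and well centred: mid (170,370), steel (305,310) and small (442,250) in the crop. Now the big weight.

```bash

python3 -m handwheel '[[0,0,-0.1,0,0.45],[0,0,-0.2,0,0.45],[0,0,-0.3,0,0.45],[0,0,-0.4,0,0.45],[0,0,-0.48,0,0.45],[0,0,-0.48,0,0.45],[0,0,-0.48,0,0.45]]' 60| egrep 'tcp|ft|width'
python3 -m handwheel '[[0,0,0,0,-0.1],[0,0,0,0,-0.3],[0,0,0,0,-0.5],[0,0,0,0,-0.7],[0,0,0,0,-1],[0,0,0,0,-1],[0,0,0,0,-1],[0,0,0,0,-1]]' 60 | egrep 'tcp|ft|width|fin'
python3 -m handwheel '[[0,0,0.05,0,-1],[0,0,0.1,0,-1],[0,0,0.2,0,-1],[0,0,0.3,0,-1],[0,0,0.4,0,-1],[0,0,0.55,0,-1],[0,0,0.7,0,-1],[0,0,0.7,0,-1],[0,0,0.7,0,-1]]' | egrep 'tcp|ft|width|fin'
```

```text
tcp_pos: [0.4883, 0.4324, -0.0002]
ft_force: [-0.4, -0.7, 1.1]
width: 0.0617
tcp_pos: [0.4905, 0.434, 0.0029]
ft_force: [-0.8, 0.5, 6.8]
width: 0.0317
finger_force: 60.6
tcp_pos: [0.4904, 0.4338, 0.143]
ft_force: [0.8, 0.4, -5.0]
width: 0.0313
finger_force: 60.4
```

```bash

python3 -m handwheel '[[0.02,-0.1,0,-0.005,-1],[0.05,-0.25,0,-0.015,-1],[0.08,-0.42,0,-0.025,-1],[0.11,-0.59,0,-0.035,-1],[0.143,-0.79,0,-0.0433,-1]]' | egrep 'tcp|ft'
python3 -m handwheel '[[0.03,-0.16,0,0,-1],[0.06,-0.32,0,0,-1],[0.09,-0.48,0,0,-1],[0.12,-0.64,0,0,-1],[0.143,-0.79,0,0,-1]]' | egrep 'tcp|ft|width|fin'
python3 -m handwheel '[[0.03,-0.16,0,0,-1],[0.06,-0.32,0,0,-1],[0.09,-0.48,0,0,-1],[0.12,-0.63,0,0,-1],[0.135,-0.74,0,0,-1],[0.144,-0.791,0,0,-1],[0.144,-0.791,0,0,-1],[0.144,-0.791,0,0,-1]]' | egrep 'tcp|ft|width|fin'
python3 -m handwheel '[[0,0,-0.1,0,-1],[0,0,-0.25,0,-1],[0,0,-0.4,0,-1],[0,0,-0.5,0,-1],[0,0,-0.58,0,-1],[0,0,-0.62,0,-1],[0,0,-0.65,0,-1],[0,0,-0.65,0,-1],[0,0,-0.65,0,-1]]' | egrep '^t|ft|width'
python3 -m handwheel '[[0,0,-0.015,0,-1],[0,0,-0.03,0,-1],[0,0,-0.037,0,-1],[0,0,-0.043,0,-1],[0,0,-0.043,0,-1]]' | egrep 'tcp|ft'
```

```text
tcp_pos: [0.5148, 0.2733, 0.1366]
ft_force: [1.3, -0.1, -4.7]
tcp_pos: [0.5436, 0.1147, 0.1369]
ft_force: [0.8, 0.6, -4.9]
width: 0.0314
finger_force: 60.4
tcp_pos: [0.5732, -0.0408, 0.1381]
ft_force: [-0.4, 0.8, -5.2]
width: 0.0314
finger_force: 60.4
t: 38.27
tcp_pos: [0.5755, -0.0408, 0.0111]
ft_force: [0.4, 0.1, -5.3]
width: 0.0315
tcp_pos: [0.5754, -0.0415, 0.003]
ft_force: [-2.3, 0.6, 2.1]
```

Contact made. I'll release, retreat and verify.

```bash

python3 -m handwheel '[[0,0,-0.003,0,-1],[0,0,-0.003,0,-1]]' | egrep 'tcp|ft|width'
python3 -m handwheel '[[0,0,0.003,0,-0.2],[0,0,0.003,0,0],[0,0,0.003,0,0.2],[0,0,0.003,0,0.45],[0,0,0.003,0,0.45],[0,0,0.003,0,0.45]]' | egrep 'tcp|ft|width'
python3 -m handwheel '[[0,0,0.1,0,0.45],[0,0,0.2,0,0.45],[0,0,0.35,0,0.45],[0,0,0.5,0,0.45],[0,0,0.7,0,0.45],[0,0,0.9,0,0.45],[0,0,0.9,0,0.45]]' | egrep '^t|tcp|ft|width'
python3 -m handwheel '[[-0.2,-0.2,0,0,0.45],[-0.3,-0.4,0,0,0.45],[-0.4,-0.6,0,0,0.45],[-0.5,-0.8,0,0,0.45],[-0.5,-0.9,0,0,0.45],[-0.5,-0.9,0,0,0.45],[-0.5,-0.9,0,0,0.45],[-0.5,-0.9,0,0,0.45]]' | egrep '^t|tcp|ft|width'
python3 - <<'E'
from h import *
np.set_printoptions(precision=1,suppress=True)
for c in('scene','top'):
    a=eyes.capture(c); save(a,f'end_{c}.png'); im=a['image'].astype(int); m=((im[...,0]-im[...,2]>30)&(im[...,1]-im[...,2]>10))
    for nm,x,h in(('mid',[.5834,.1321],.046),('small',[.5777,.0162],.036),('big',[.5748,-.0417],.058)):
        b=.005 if c=='scene' else 0
        E=proj(a,[[x[0],x[1]+b,.015],[x[0],x[1]+b,.015+h]]); u=E.mean(0).astype(int)
        sub=m[u[1]-20:u[1]+20,u[0]-16:u[0]+16]; ys,xs=np.nonzero(sub)
        print(c,nm,'exp foot/top',E.ravel(),len(xs),np.array([xs.min()+u[0]-16,xs.max()+u[0]-16,ys.min()+u[1]-20,ys.max()+u[1]-20,xs.mean()+u[0]-16,ys.mean()+u[1]-20]) if len(xs) else '')
    for n in('steel_centre','big_centre'):
        for q in nets.mark_of(a,n)[:2]: print(n,q['conf'],q['at'],ray(a,q['at'],Z[n])[0]*1000)
E
```

```text
tcp_pos: [0.5755, -0.0415, 0.003]
ft_force: [-4.3, 1.8, 6.5]
width: 0.0311
tcp_pos: [0.5752, -0.0414, 0.0019]
ft_force: [-0.3, -0.4, 0.0]
width: 0.0622
t: 39.93
tcp_pos: [0.5815, -0.0425, 0.1924]
ft_force: [2.8, -0.8, 2.0]
width: 0.0624
t: 40.6
tcp_pos: [0.4749, -0.2212, 0.1816]
ft_force: [-0.1, 0.6, -0.7]
width: 0.0617
scene mid exp foot/top [341.  234.4 341.  213. ] 306 [335.  350.  210.  236.  342.9 223.9]
scene small exp foot/top [387.3 212.8 388.1 196.6] 165 [383.  402.  184.  213.  389.2 203.9]
scene big exp foot/top [408.7 202.8 410.6 176.7] 442 [393.  419.  175.  205.  409.8 190.9]
steel_centre 0.56 [364.1, 211.1] [583.3  78.9  40.5]
big_centre 0.79 [411.3, 192.5] [565.9 -31.5  44. ]
top mid exp foot/top [341.2 207.  342.5 201.2] 167 [337.  350.  197.  211.  343.2 203.9]
top small exp foot/top [397.2 209.9 400.2 205.6] 103 [394.  405.  202.  212.  399.3 207.1]
top big exp foot/top [425.  211.4 431.5 204.4] 250 [420.  437.  199.  217.  428.7 207.1]
steel_centre 0.47 [373.0, 207.2] [576.7  69.5  40.5]
steel_centre 0.32 [343.3, 205.6] [579.8 129.4  40.5]
big_centre 0.75 [430.2, 207.9] [575.  -45.9  44. ]
```

All four are within a few millimetres of their pads, upright and standing free. I'll hand in.

```bash
python3 -c "
from cell import env
print(env.close_job())"
```

```text
the job is handed in; nothing more can be done
None
```

The job is handed in at about 41 s: all four weights stand upright and free on the aluminium rack in reversed order (mid, steel, small, big from left to right), each within about 4 mm of its pad middle by the cameras; no verdict was returned.

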